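# Park the volumetric flask in the empty neck-guard stand

## Task

Put the stoppered round-bellied flask that stands out on the open bench into the empty steel stand: bring its neck in through the open front of the slot, belly under the plate, all the way to the rounded closed end of the slot, and leave it standing upright on the bench there. Keep it upright throughout, and leave the flask already parked in the other stand and the tall measuring cylinder where they are.

Things in the scene. Friction and masses are not known exactly. Their poses are not given: they have to be found in the camera images.
- flask: Flask to park, clear glass, glass stopper, 193 mm tall, about 0.15 kg. Belly 60 mm across up to 50 mm, shoulder to 64 mm, then a straight neck with stopper, 17 mm across, from 64 to 192 mm height: grip it there. Stands in the open, far left or far right of the bench; the cylinder is on the other side. Origin: centre of its underside, z up the neck; round, so yaw means nothing.
- stand_empty_home (a point): Bench point (z 0) under the centre of the slot's round closed end in the empty steel stand (fixed, 112 mm deep, 136 wide, no floor). x points into the slot, y left across it; turned up to 0.25 rad. Slotted plate at 91 to 99 mm height, front edge at x -62 mm. Slot 40 mm wide, mouth flared to 61, closed end at x +20 mm. Open beneath: cheeks 102 mm apart, back wall at x +46 mm.
- parked_flask: An identical flask, already standing in the slot of the second, identical stand, on the other side of the robot's centre line from the empty one; to be left alone. Origin: centre of its underside, z up.
- cylinder: A slim glass measuring cylinder on a blue hexagonal foot, 200 mm tall, foot 57 mm across, standing in the open on the side opposite to the flask; to be left alone. Origin: centre of its underside, z up.

How it is judged (in metres and radians):
At the end, for the whole second after the job is handed in: The flask stands upright (within 0.1 rad) and still on the bench in the empty stand, its axis within 20 mm of the parking point at the closed end of the slot; the parked flask and the measuring cylinder are within 30 mm of where they were (horizontal distance between flask and stand_empty_home below 0.02 m and height (world z) of flask below 0.006 m and angle between flask's own z axis and vertical below 0.1 rad and linear speed of flask below 0.02 m/s and distance of each of parked_flask, cylinder from where it was at the start of the episode below 0.03 m); the robot touches nothing.
It fails at once if the flask is tipped by more than 0.4 rad (angle between flask's own z axis and vertical above 0.4 rad).
It fails at once if the parked flask is tipped by more than 0.3 rad or moved by more than 30 mm (angle between parked_flask's own z axis and vertical above 0.3 rad or distance of parked_flask from where it was at the start of the episode above 0.03 m).
It fails at once if the measuring cylinder is tipped by more than 0.3 rad or moved by more than 30 mm (angle between cylinder's own z axis and vertical above 0.3 rad or distance of cylinder from where it was at the start of the episode above 0.03 m).
It also fails if it takes over 42 s, if anything falls off the work surface, if the arm or the gripper's body presses on something with over 40 N, if the wrist force passes 120 N, or if a joint passes its speed limit or range.

## Robot

A 6-joint arm with a two-finger parallel gripper is mounted at the origin on a cart in front of the work surface, level with it; the furniture and walls round the work are solid. World frame = base frame: x ahead of the robot, y to its left, z up, the work surface at z = 0. Lengths are in mm, angles in rad, forces in N, time in s.
With the tool pointing down it reaches from about 300 to 875 mm from the base axis. Payload 4.2 kg.
Tool frame: the origin (TCP) lies at the very end of the fingers, on their centre line; the grasp point (between the pads) lies 19 mm behind it; z points along the fingers, y is the direction in which the jaws open and shut (so a half turn about z gives the same grasp; the last joint's range is limited). The gripper opens to 85 mm and grips with 20 to 120 N. Pads are 22 mm wide; open, the fingers measure 114 mm over their backs; the gripper's body (76 mm by 85 mm) begins 54 mm behind the grasp point. The pads swing forward as they close: fully open they stand 13 mm farther back than shut.
Start: joints at [-1.142, 0.32, 1.565, -0, 1.257, -0.02], TCP at [249.488, -518.07, 231.338] pointing down, gripper open.
Joint ranges: [-3.11, 3.11], [-0.84, 2.01], [0.21, 2.61], [-1.34, 4.49], [0.05, 2.63], [-2.56, 2.56]. Speed limits (rad/s): [2.57, 2.57, 3.14, 3.14, 3.14, 3.14].

## Interface

Orientations are given as a rotation vector (axis times angle).
In Python, from cell import ctrl, imaging, ticket gives the robot as it stands. The module is installed in compiled form; this text tells all that it offers.
- The arm moves only by the tool move_arm, never from a script. Its argument "moves" is text: rows parted by semicolons, each of 7 numbers parted by spaces: the shift along the tool's x, y, z in m, then the turn, a rotation vector about the tool's x, y, z in rad, then the opening, from 0 (shut) to 1 (fully open). A call has 1 to 12 rows; each row is the pose to reach, as a shift and turn from the pose commanded when the call began, along the tool's axes at that moment; what a row does not reach only later rows make up. A row lasts 1/8 s, in which the tool goes at most 62.5 mm and 10.7 degrees, less where a joint would pass 70% of its speed; a pose out of reach is approached as far as the arm can. A call with a gripper value outside its range is refused whole. The fingers move at their own pace and stop on an object; "newtons" is the grip in N (left out, the last holds). Time passes only in rows, so rows that repeat a pose let the fingers close. It gives the time, the measured TCP pose, the force and the opening at its end, in the units of the state.
- ctrl.get_state(): the state, without advancing time (a new reading comes with each control period).
- imaging.snapshot(name): name is "side" or "top"; returns a dict with "img" (480x640x3 uint8, red, green, blue), "mtx" (3x3 intrinsics, pixels), "cam_to_world" (4x4, takes a point from camera to world coordinates). Camera axes: x right, y down, z forward; pixel columns grow to the right and rows downward; lengths in mm; the calibration is good to about 2 mm. A picture is of the moment at which its call begins. There is no depth.
- ticket.job_done(): hands the job in, once; it reports no verdict.
Trained networks look in a picture, given as the dict that the camera call returned (one of the last four; its "shot" number tells which), for a name from the list of things; names that differ only in an ending like _2 or _b are one class to them, and where a whole thing is asked for, a point or a joint stands for the part that bears it (a point fixed in the world has none). Each returns a list of dicts, best first, with "score" (0 to 1); they miss things now and then, are a little off and sometimes report something else, mostly with a low value. They report only what shows in the picture. A call takes as long as a camera call.
- imaging.cut_out(picture, name): "mask" (480x640 bool, what is visible of it) and "box" ([left, top, width, height] in pixels, round what is visible of it).
- imaging.mark_of(picture, name): "location" ([column, row] in pixels: a listed point, or the origin of a listed thing).
The state is a dict: "t": time; "joint_pos": joint angles; "joint_velocities": joint speeds; "effort": joint torques, N m; "position": TCP position; "tcp_rot": TCP orientation; "ft_force": force on the tool from outside, world axes, zero at the start; "wrist_torque": the same for the moment, N m; "grip_width": finger opening in mm.
Only numpy, scipy, OpenCV 4.12 (cv2) and the standard library are available. Lean on these libraries where they do the work, as an engineer would, in place of code of your own. Each camera call takes 0.05 s, during which the arm holds its last target.

## Working session

There is one attempt and no reset: what is moved stays moved. The work goes in short steps, Python scripts to look and compute and a tool call to move; the robot and the scene stay as the last step left them, time stands still between calls to the robot, and variables do not carry over. Pictures are saved under pics/ and viewed, and the job is handed in when it is done.

Besides the shell and the picture viewer there is one more tool, called after "Emit:" by a JSON object that holds its "method" and its "body". move_arm: Moves the arm, as the interface text tells. Its arguments: {"type":"object","properties":{"moves":{"type":"string"},"newtons":{"type":"number"}},"required":["moves"]}

```bash
mkdir -p pics; cat > h.py <<'E'
import numpy as np,cv2,json
from cell import ctrl,imaging,ticket
def ray(p,uv):
    K=np.array(p["mtx"]);T=np.array(p["cam_to_world"])
    d=T[:3,:3]@np.linalg.inv(K)@np.array([uv[0],uv[1],1.]);return T[:3,3],d
def atz(p,uv,z):
    o,d=ray(p,uv);return o+d*(z-o[2])/d[2]
def proj(p,X):
    K=np.array(p["mtx"]);T=np.linalg.inv(np.array(p["cam_to_world"]))
    c=T[:3,:3]@np.array(X,float)+T[:3,3];q=K@c;return q[:2]/q[2]
def save(p,n): cv2.imwrite("pics/"+n,cv2.cvtColor(p["img"],cv2.COLOR_RGB2BGR))
E
python3 - <<'E'
from h import *
s=ctrl.get_state();print(s["t"],s["position"],s["tcp_rot"],s["grip_width"],s["ft_force"])
for n in("side","top"):
    p=imaging.snapshot(n);save(p,n+"0.png");print(n,np.round(p["cam_to_world"],3).tolist(),np.round(p["mtx"],1).tolist())
    for o in("flask","stand_empty_home","parked_flask","cylinder"):
        print(o,"mark",[(np.round(m["location"],1).tolist(),round(m["score"],2),np.round(atz(p,m["location"],0),1).tolist()) for m in imaging.mark_of(p,o)][:3])
        if "home" not in o: print("  box",[(m["box"],round(m["score"],2)) for m in imaging.cut_out(p,o)][:3])
E
```

```text
0.0 [ 249.28748128 -517.62013425  230.48438477] [-3.06111813e+00 -6.98700485e-01  5.73207117e-04] 85.54357959406404 [-0.35902948  0.95663862 -0.34586935]
side [[-0.905, -0.205, 0.373, 140.059], [-0.425, 0.424, -0.8, 804.977], [0.006, -0.882, -0.471, 494.6], [0.0, 0.0, 0.0, 1.0]] [[483.3, 0.0, 315.9], [0.0, 483.3, 241.7], [0.0, 0.0, 1.0]]
flask mark [([402.4, 202.3], 0.82, [423.0, -327.7, -0.0])]
  box []
stand_empty_home mark [([236.8, 268.1], 0.59, [625.0, 132.1, 0.0])]
parked_flask mark [([293.2, 215.1], 0.79, [639.6, -135.7, 0.0])]
  box [([278.4, 138.0, 17.0, 84.2], 0.56)]
cylinder mark [([268.6, 369.3], 0.6, [426.1, 351.0, -0.0])]
  box [([250.7, 243.4, 41.3, 141.1], 0.73)]
top [[-0.019, -0.993, 0.118, 378.585], [-1.0, 0.02, 0.005, 3.927], [-0.008, -0.118, -0.993, 1094.588], [0.0, 0.0, 0.0, 1.0]] [[482.7, 0.0, 310.5], [0.0, 482.7, 241.3], [0.0, 0.0, 1.0]]
flask mark [([469.4, 276.1], 0.77, [422.3, -347.4, 0.0])]
  box [([459.0, 259.4, 44.6, 27.9], 0.95)]
stand_empty_home mark []
parked_flask mark [([369.8, 184.5], 0.71, [638.2, -129.8, 0.0])]
  box [([365.3, 161.4, 18.8, 37.2], 0.75)]
cylinder mark []
  box [([120.1, 269.5, 53.2, 23.4], 0.58)]
```

View pics/side0.png

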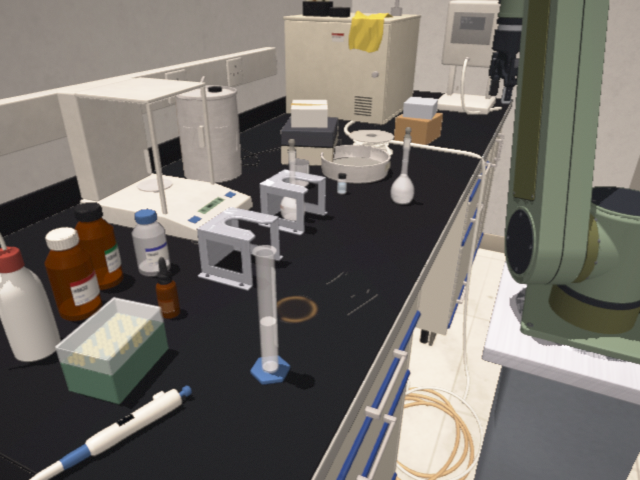

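View pics/top0.png

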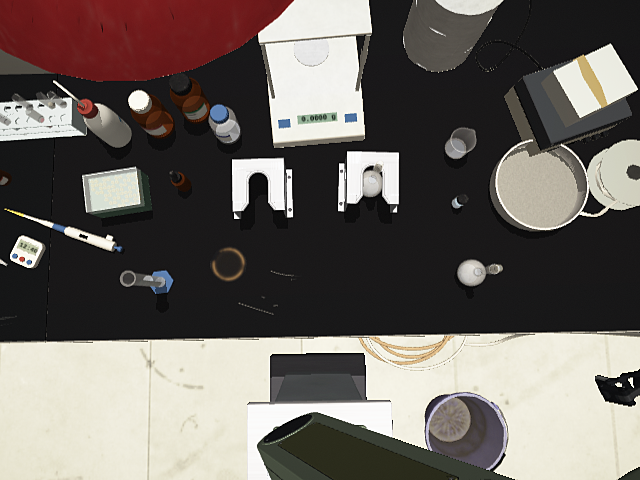

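```bash
python3 - <<'E'
from h import *
a=cv2.imread("pics/top0.png");b=cv2.imread("pics/side0.png")
A=cv2.resize(a[140:230,220:310],None,fx=6,fy=6,interpolation=cv2.INTER_CUBIC)
B=cv2.resize(a[245:300,445:515],None,fx=6,fy=6,interpolation=cv2.INTER_CUBIC)
C=np.zeros((600,800,3),np.uint8);C[:540,:540]=0
C1=np.hstack([cv2.resize(A,(380,380)),cv2.resize(B,(420,330)).copy() if 0 else cv2.copyMakeBorder(cv2.resize(B,(420,330)),0,50,0,0,cv2.BORDER_CONSTANT)])
cv2.imwrite("pics/z0.png",C1)
S=np.hstack([cv2.resize(b[190:300,185:295],(400,400),interpolation=cv2.INTER_CUBIC),cv2.resize(b[120:210,360:450],(400,400),interpolation=cv2.INTER_CUBIC)])
cv2.imwrite("pics/z1.png",S)
p=imaging.snapshot("top");q=imaging.snapshot("side")
m=imaging.cut_out(p,"flask")
if m: 
  ys,xs=np.nonzero(m[0]["mask"]);sel=xs<486;print(xs[sel].min(),ys[sel].min(),ys[sel].max());
# triangulate belly: top circle centre, side belly centre
uv=(471.3,272.8);print(atz(p,uv,26))
print("side belly",atz(q,(402.5,189),26))
for X in[(424,-338)]:
  for z in(0,26,192):print(z,proj(p,(*X,z)),proj(q,(*X,z)))
E
```

```text
456 260 286
[ 428.4692101  -343.68973805   26.        ]
side belly [ 432.42170407 -352.69133356   26.        ]
0 [465.17409013 275.43859628] [403.15286533 200.80673299]
26 [468.83433197 274.87753114] [404.07461205 191.46495228]
192 [497.15519156 270.53632978] [410.41708    127.18488139]
```

View pics/z0.png

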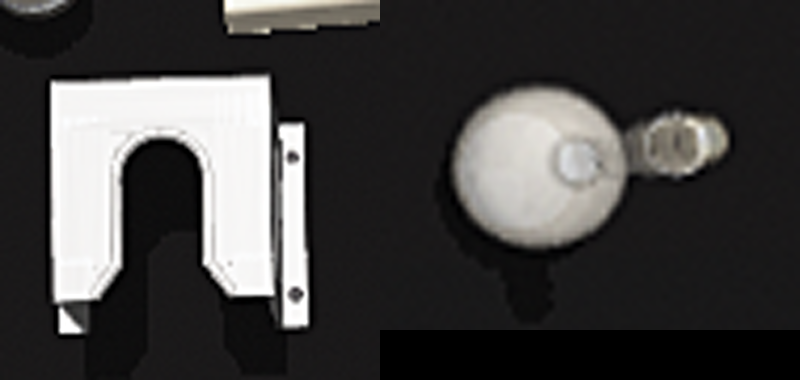

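View pics/z1.png

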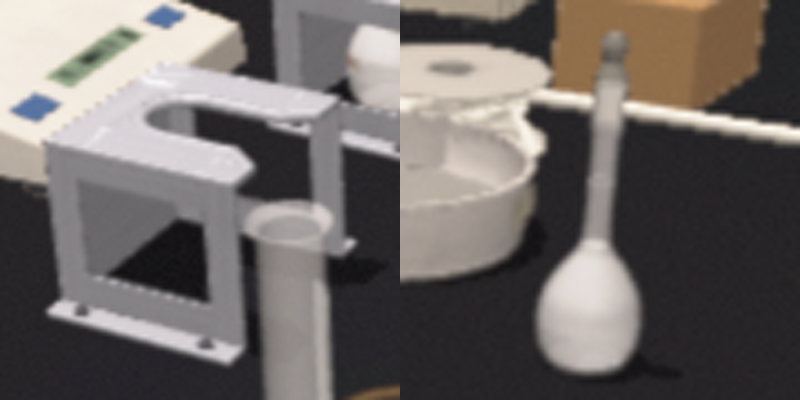

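```bash
python3 - <<'E'
from h import *
from scipy.optimize import least_squares
p=imaging.snapshot("top");q=imaging.snapshot("side")
obs=[(p,28,(471.7,272.7)),(p,188,(499.5,268.3)),(q,192,(408.4,127.2)),(q,64,(404.5,174)),(q,30,(402.5,None))]
def f(v):
  r=[]
  for c,z,uv in obs:
    e=proj(c,(*v,z)); r.append(e[0]-uv[0]); 
    if uv[1] is not None:r.append(e[1]-uv[1])
  return r
s=least_squares(f,[425,-340]);print("flask",s.x,np.round(s.fun,1))
# stand: fit white plate in top
g=cv2.cvtColor(p["img"],cv2.COLOR_RGB2GRAY)
z=99
# plate outline points from zoom (380/90 scale)
k=90/380
def up(x,y):return (220+x*k-0.4,140+y*k-0.4)
for n,pt in dict(bl=(51,82),br=(270,76),fl=(53,303),fr=(273,296),ol=(100,300),or_=(234,297),sl1=(122,265),sr1=(203,262),sl2=(121,175),sr2=(202,175),end=(161,138)).items():
  print(n,np.round(atz(p,up(*pt),z)[:2],1))
P=imaging.cut_out(p,"parked_flask");print(imaging.mark_of(p,"parked_flask"))
E
```

```text
flask [ 429.20959849 -344.36208091] [ 0.2 -0.3  0.1 -0.5  0.6 -0.9 -0.3  2.4  0.4]
bl [676.  173.3]
br [676.8  63.1]
fl [563.3 172.3]
fr [564.6  63. ]
ol [564.3 148.9]
or_ [564.4  82.4]
sl1 [581.7 137.9]
sr1 [582.4  97.6]
sl2 [627.5 138.2]
sr2 [626.6  97.7]
end [646.  118.1]
[{'location': [370.4, 186.9], 'score': 0.63}]
```

```bash
cat >> h.py <<'E'
from scipy.spatial.transform import Rotation as Ro
def shift(tgt,cmd=None):
    s=ctrl.get_state();R=Ro.from_rotvec(s["tcp_rot"]).as_matrix()
    c=np.array(s["position"] if cmd is None else cmd)
    return np.round(R.T@(np.array(tgt)-c)/1000,4)
E
python3 - <<'E'
from h import *
s=ctrl.get_state();print(np.round(Ro.from_rotvec(s["tcp_rot"]).as_matrix(),4))
c=[249.5,-518.1,231.3]
print(shift([429,-344,231],c),shift([429,-344,128],c))
q=imaging.snapshot("side")
for X in[(564,63,99),(564,173,99),(676,63,99),(676,173,99),(646,118,99)]:print(X,proj(q,X))
E
```

```text
[[ 9.010e-01  4.339e-01  0.000e+00]
 [ 4.339e-01 -9.010e-01 -1.000e-04]
 [-0.000e+00  1.000e-04 -1.000e+00]]
[ 0.2373 -0.079   0.0003] [ 0.2373 -0.079   0.1033]
(564, 63, 99) [279.55457235 214.81143658]
(564, 173, 99) [249.17685461 238.53679131]
(676, 63, 99) [231.07715808 204.62819694]
(676, 173, 99) [197.33702919 226.23751168]
(646, 118, 99) [227.97976101 217.81656336]
```

Emit:
{"method": "move_arm", "body": {"moves": "0.04 -0.013 0 0 0 0 1; 0.08 -0.027 0 0 0 0 1; 0.12 -0.04 0 0 0 0 1; 0.16 -0.053 0 0 0 0 1; 0.20 -0.066 0 0 0 0 1; 0.225 -0.075 0 0 0 0 1; 0.237 -0.079 0 0 0 0 1; 0.237 -0.079 0 0 0 0 1; 0.237 -0.079 0 0 0 0 1"}}

```text
t: 2.33
position: [428.1, -344.8, 231.3]
tcp_rot: [3.063, 0.698, -0.001]
ft_force: [0.0, 1.1, 0.4]
grip_width: 85.6
```

```bash
python3 - <<'E'
from h import *
p=imaging.snapshot("side");t=imaging.snapshot("top")
b=p["img"];B=cv2.resize(b[20:220,320:480],(480,600));C=cv2.resize(t["img"][220:320,430:540],(320,291));
o=np.zeros((600,800,3),np.uint8);o[:,:480]=B;o[:291,480:]=C
cv2.imwrite("pics/a1.png",o[:,:,::-1])
s=ctrl.get_state();print(s["position"],s["tcp_rot"]);P=s["position"];print(proj(p,P),proj(t,P))
E
```

```text
[ 428.0788893  -344.82252825  231.31506179] [ 3.06306136e+00  6.96969524e-01 -3.78154959e-04]
[411.13149913 109.90432854] [509.1304943  266.90475916]
```

View pics/a1.png

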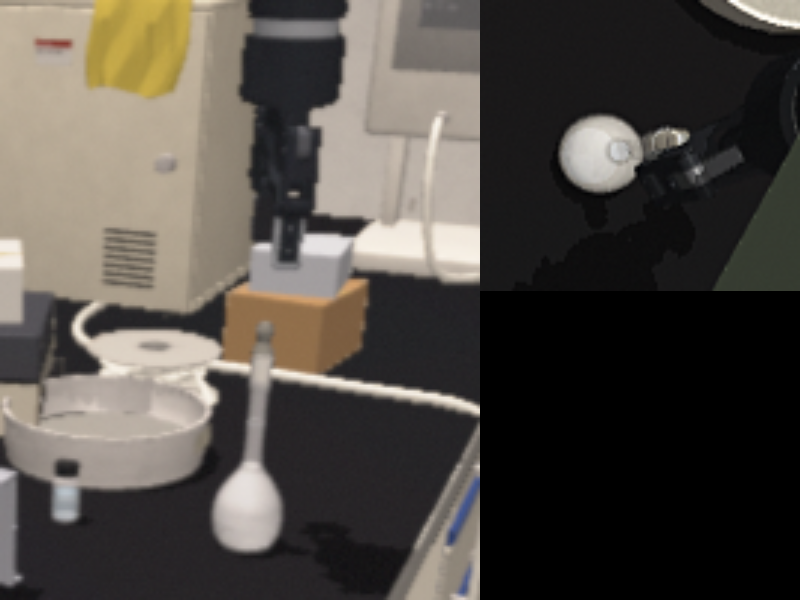

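Emit:
{"method": "move_arm", "body": {"moves": "0 0 0.015 0 0 0 1; 0 0 0.03 0 0 0 1; 0 0 0.045 0 0 0 1; 0 0 0.06 0 0 0 1; 0 0 0.075 0 0 0 1; 0 0 0.09 0 0 0 1; 0 0 0.103 0 0 0 1; 0 0 0.103 0 0 0 1"}}

```text
t: 3.42
position: [428.2, -343.6, 127.1]
tcp_rot: [-3.061, -0.699, 0.002]
ft_force: [-0.2, -0.2, 0.1]
grip_width: 85.3
```

```bash
python3 - <<'E'
from h import *
p=imaging.snapshot("side");t=imaging.snapshot("top")
b=p["img"];B=cv2.resize(b[20:220,320:480],(480,600));C=cv2.resize(t["img"][220:320,430:540],(320,291));
o=np.zeros((600,800,3),np.uint8);o[:,:480]=B;o[:291,480:]=C
cv2.imwrite("pics/a2.png",o[:,:,::-1])
E
```

```text
(no output)
```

View pics/a2.png

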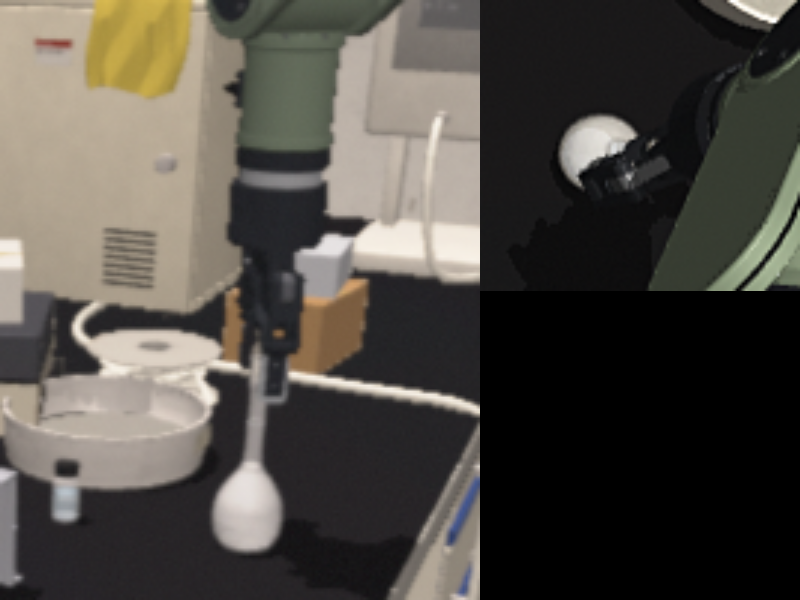

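Emit:
{"method": "move_arm", "body": {"moves": "0 0 0 0 0 0 0.5; 0 0 0 0 0 0 0.35; 0 0 0 0 0 0 0.25; 0 0 0 0 0 0 0.15; 0 0 0 0 0 0 0.05; 0 0 0 0 0 0 0; 0 0 0 0 0 0 0; 0 0 0 0 0 0 0; 0 0 0 0 0 0 0; 0 0 0 0 0 0 0", "newtons": 40}}

```text
t: 4.78
position: [428.7, -344.0, 128.3]
tcp_rot: [-3.063, -0.699, 0.0]
ft_force: [-0.2, -0.2, 0.0]
grip_width: 15.6
```

Emit:
{"method": "move_arm", "body": {"moves": "0 0 -0.004 0 0 0 0; 0 0 -0.008 0 0 0 0; 0 0 -0.012 0 0 0 0; 0 0 -0.012 0 0 0 0; 0 0 -0.012 0 0 0 0"}}

```text
t: 5.4
position: [428.7, -344.0, 140.3]
tcp_rot: [-3.063, -0.699, 0.0]
ft_force: [-0.1, -0.3, -0.8]
grip_width: 15.5
```

```bash
python3 - <<'E'
from h import *
p=imaging.snapshot("side");t=imaging.snapshot("top")
b=p["img"];B=cv2.resize(b[20:220,320:480],(480,600));C=cv2.resize(t["img"][220:320,430:540],(320,291));
o=np.zeros((600,800,3),np.uint8);o[:,:480]=B;o[:291,480:]=C
cv2.imwrite("pics/a3.png",o[:,:,::-1])
s=ctrl.get_state();P=s["position"];print(P,s["grip_width"])
for z in(12,42,76,140):print(proj(p,(P[0],P[1],z)),proj(t,(P[0],P[1],z)))
c=[428.5,-344,140]
for w in[(450,-250),(490,118),(480,118),(530,118),(566,118),(624,118)]:print(w,shift([*w,140],P))
E
```

```text
[ 428.6413103  -343.98759152  140.15483629] 15.355046573170947
[402.48242804 195.40812259] [469.40547634 273.05245317]
[403.5392131  184.55885797] [473.81084028 272.32784044]
[404.76638685 171.96033303] [479.11603992 271.45521896]
[407.16563412 147.32895842] [490.12314777 269.64472372]
(450, -250) [ 0.06   -0.0754  0.0002]
(490, 118) [ 2.557e-01 -3.896e-01  2.000e-04]
(480, 118) [ 2.467e-01 -3.939e-01  2.000e-04]
(530, 118) [ 2.918e-01 -3.723e-01  2.000e-04]
(566, 118) [ 3.242e-01 -3.566e-01  2.000e-04]
(624, 118) [ 3.765e-01 -3.315e-01  2.000e-04]
```

View pics/a3.png

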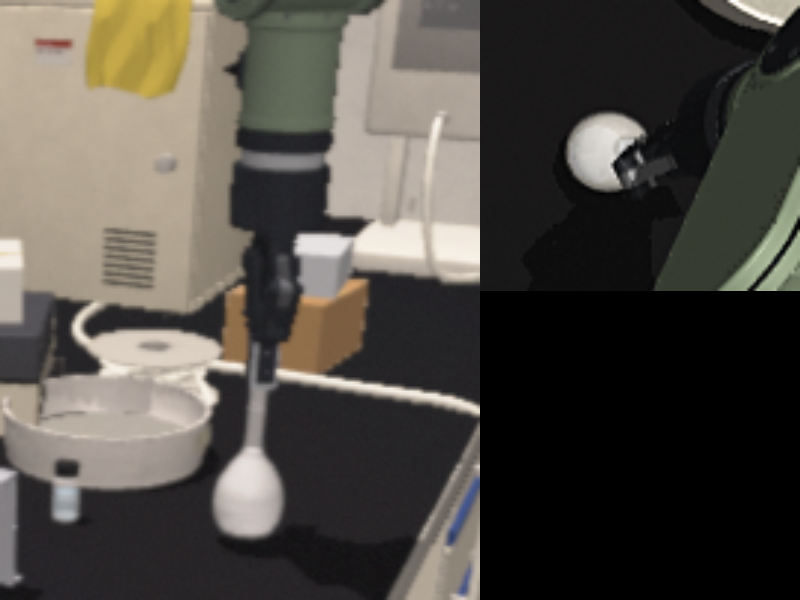

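Emit:
{"method": "move_arm", "body": {"moves": "0.005 -0.008 0 0 0 0 0; 0.016 -0.025 0 0 0 0 0; 0.030 -0.047 0 0 0 0 0; 0.046 -0.072 0 0 0 0 0; 0.062 -0.097 0 0 0 0 0; 0.078 -0.122 0 0 0 0 0; 0.094 -0.147 0 0 0 0 0; 0.110 -0.172 0 0 0 0 0; 0.126 -0.197 0 0 0 0 0; 0.142 -0.222 0 0 0 0 0; 0.158 -0.247 0 0 0 0 0; 0.174 -0.272 0 0 0 0 0"}}

```text
t: 7.0
position: [466.8, -21.4, 140.4]
tcp_rot: [-3.062, -0.7, 0.0]
ft_force: [-0.4, 0.1, -1.0]
grip_width: 15.3
```

Emit:
{"method": "move_arm", "body": {"moves": "0.016 -0.025 0 0 0 0 0; 0.032 -0.050 0 0 0 0 0; 0.048 -0.074 0 0 0 0 0; 0.060 -0.094 0 0 0 0 0; 0.069 -0.108 0 0 0 0 0; 0.075 -0.117 0 0 0 0 0; 0.077 -0.120 0 0 0 0 0; 0.077 -0.120 0 0 0 0 0; 0.077 -0.120 0 0 0 0 0"}}

```text
t: 8.12
position: [484.7, 117.5, 140.3]
tcp_rot: [3.063, 0.698, -0.0]
ft_force: [-0.2, 0.7, -1.2]
grip_width: 15.3
```

```bash
python3 - <<'E'
from h import *
p=imaging.snapshot("side");t=imaging.snapshot("top")
B=cv2.resize(p["img"][100:300,180:340],(400,500));C=cv2.resize(t["img"][140:280,200:320],(400,467));
o=np.zeros((500,800,3),np.uint8);o[:,:400]=B;o[:467,400:]=C
cv2.imwrite("pics/a4.png",o[:,:,::-1])
s=ctrl.get_state();P=s["position"];print(P,s["tcp_rot"],s["grip_width"],s["t"])
for z in(12,42,76,140):print(proj(p,(P[0],P[1],z)),proj(t,(P[0],P[1],z)))
for w in[(530,118),(566,118),(624,118)]:print(w,shift([*w,140],P))
E
```

```text
[484.78762784 117.51339216 140.2905803 ] [ 3.06294837e+00  6.97800129e-01 -1.40782231e-04] 15.11853878464248 8.225
[303.87601231 275.82878701] [262.92183197 252.10368437]
[303.78369168 262.0151132 ] [261.47739494 250.79564658]
[303.67546132 245.82090963] [259.7388277  249.22125351]
[303.46061654 213.67429232] [256.13485316 245.95760491]
(530, 118) [0.041  0.0191 0.0003]
(566, 118) [0.0734 0.0347 0.0003]
(624, 118) [0.1257 0.0599 0.0003]
```

View pics/a4.png

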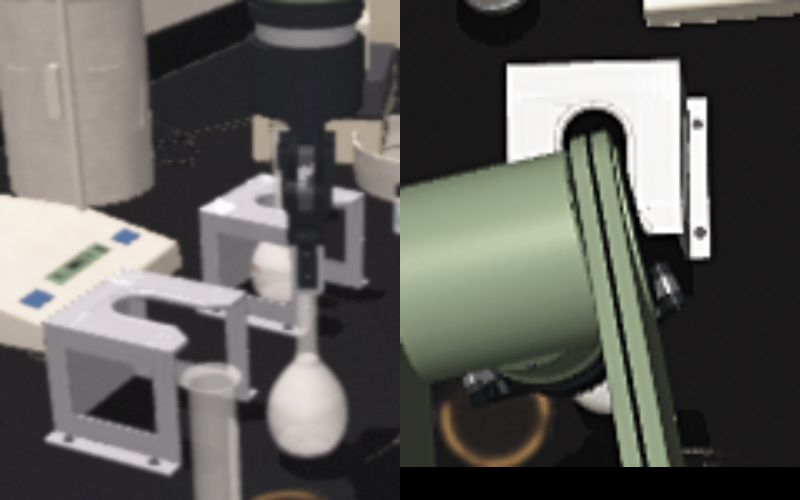

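Emit:
{"method": "move_arm", "body": {"moves": "0.006 0.003 0 0 0 0 0; 0.017 0.008 0 0 0 0 0; 0.028 0.0135 0 0 0 0 0; 0.039 0.0185 0 0 0 0 0; 0.050 0.024 0 0 0 0 0; 0.061 0.029 0 0 0 0 0; 0.072 0.0345 0 0 0 0 0; 0.083 0.0395 0 0 0 0 0; 0.094 0.045 0 0 0 0 0; 0.105 0.050 0 0 0 0 0; 0.110 0.0525 0 0 0 0 0; 0.110 0.0525 0 0 0 0 0"}}

```text
t: 9.72
position: [606.9, 118.4, 140.1]
tcp_rot: [3.063, 0.699, -0.001]
ft_force: [-0.5, 0.4, -1.2]
grip_width: 15.7
```

```bash
python3 - <<'E'
from h import *
p=imaging.snapshot("side");t=imaging.snapshot("top")
B=cv2.resize(p["img"][100:300,180:340],(400,500));C=cv2.resize(t["img"][140:280,200:320],(400,467));
o=np.zeros((500,800,3),np.uint8);o[:,:400]=B;o[:467,400:]=C
cv2.imwrite("pics/a5.png",o[:,:,::-1])
s=ctrl.get_state();P=s["position"];print(P,s["ft_force"],s["grip_width"],s["t"])
for z in(12,42,76,99,140):print(proj(p,(P[0],P[1],z)),proj(t,(P[0],P[1],z)))
for w in[(624,118)]:print(w,shift([*w,140],P))
E
```

```text
[606.28088774 118.42881529 140.20648623] [ 0.16336814  0.60435879 -0.63616239] 15.361078107303468 9.825
[248.29725291 261.75642059] [262.13026602 199.15775931]
[247.37085315 248.38792948] [260.68316168 196.39685759]
[246.28655508 232.74087336] [258.94278848 193.07643402]
[245.53141411 221.84374691] [257.69989639 190.70514482]
[244.13972407 201.76084449] [255.33994864 186.20264724]
(624, 118) [0.0158 0.0081 0.0002]
```

View pics/a5.png

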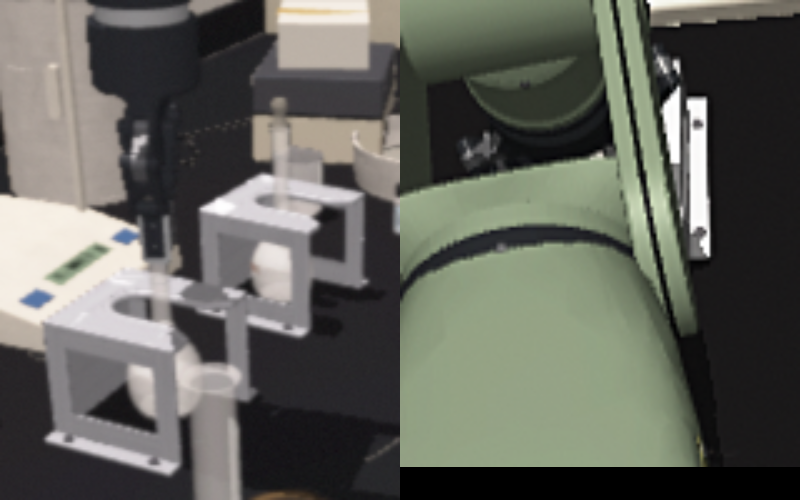

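Emit:
{"method": "move_arm", "body": {"moves": "0.005 0.0025 0 0 0 0 0; 0.011 0.005 0 0 0 0 0; 0.0155 0.008 0 0 0 0 0; 0.0155 0.008 0 0 0 0 0; 0.0155 0.008 0.004 0 0 0 0; 0.0155 0.008 0.008 0 0 0 0; 0.0155 0.008 0.010 0 0 0 0; 0.0155 0.008 0.0115 0 0 0 0; 0.0155 0.008 0.012 0 0 0 0; 0.0155 0.008 0.012 0 0 0 0"}}

```text
t: 11.08
position: [624.2, 118.0, 128.4]
tcp_rot: [3.063, 0.699, 0.0]
ft_force: [-0.9, 0.5, -1.9]
grip_width: 15.4
```

```bash
python3 - <<'E'
from h import *
p=imaging.snapshot("side")
B=cv2.resize(p["img"][100:300,180:340],(480,600))
cv2.imwrite("pics/a6.png",B[:,:,::-1])
s=ctrl.get_state();P=s["position"];print(P,s["ft_force"],s["grip_width"],s["t"])
E
```

```text
[624.21577021 117.95649518 128.42494193] [ 0.03870144  0.37825436 -1.22590168] 15.383306382997475 11.125
```

View pics/a6.png

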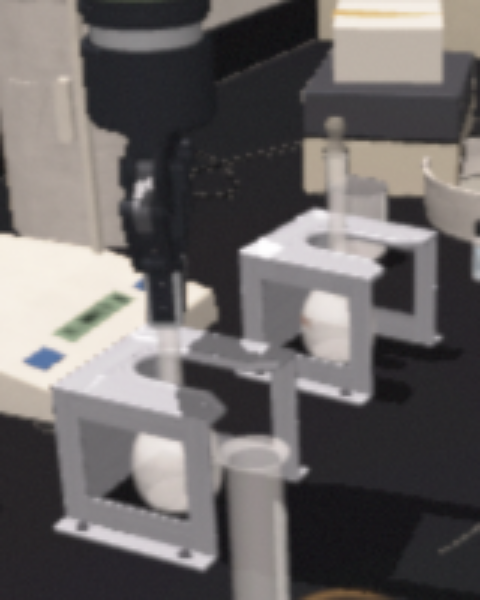

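Emit:
{"method": "move_arm", "body": {"moves": "0 0 0.0005 0 0 0 0; 0 0 0.0005 0 0 0 0; 0 0 0.0005 0 0 0 0.2; 0 0 0.0005 0 0 0 0.25; 0 0 0.0005 0 0 0 0.35; 0 0 0.0005 0 0 0 0.5; 0 0 0.0005 0 0 0 0.7; 0 0 0.0005 0 0 0 0.7; 0 0 0.0005 0 0 0 0.7; 0 0 0.0005 0 0 0 0.7"}}

```text
t: 12.38
position: [624.1, 117.9, 127.8]
tcp_rot: [3.063, 0.699, 0.0]
ft_force: [-1.1, -0.9, -0.2]
grip_width: 60.0
```

Emit:
{"method": "move_arm", "body": {"moves": "0 0 -0.01 0 0 0 0.7; 0 0 -0.025 0 0 0 0.7; 0 0 -0.04 0 0 0 0.7; 0 0 -0.06 0 0 0 0.7; 0 0 -0.08 0 0 0 0.7; 0 0 -0.10 0 0 0 0.7; 0 0 -0.12 0 0 0 0.7; 0 0 -0.14 0 0 0 0.7; 0 0 -0.15 0 0 0 0.7; 0 0 -0.15 0 0 0 0.7"}}

```text
t: 13.62
position: [624.4, 118.0, 278.9]
tcp_rot: [3.063, 0.699, 0.003]
ft_force: [-0.3, -0.0, -0.1]
grip_width: 59.8
```

Emit:
{"method": "move_arm", "body": {"moves": "-0.02 -0.01 0 0 0 0 0.7; -0.06 -0.03 0 0 0 0 0.7; -0.1 -0.05 0 0 0 0 0.7; -0.14 -0.07 0 0 0 0 0.7; -0.18 -0.09 0 0 0 0 0.7; -0.21 -0.1 0 0 0 0 0.7; -0.21 -0.1 0 0 0 0 0.7; -0.21 -0.1 0 0 0 0 0.7; -0.21 -0.1 0 0 0 0 0.7"}}

```text
t: 14.75
position: [392.4, 117.0, 277.5]
tcp_rot: [3.063, 0.699, -0.001]
ft_force: [-1.2, -0.4, -0.1]
grip_width: 59.7
```

```bash
python3 - <<'E'
from h import *
p=imaging.snapshot("side");t=imaging.snapshot("top")
B=cv2.resize(p["img"][100:300,180:340],(400,500));C=cv2.resize(t["img"][140:280,200:320],(400,467));
o=np.zeros((500,800,3),np.uint8);o[:,:400]=B;o[:467,400:]=C
cv2.imwrite("pics/a7.png",o[:,:,::-1]);save(p,"a7s.png")
s=ctrl.get_state();print(s["position"],s["ft_force"],s["t"])
P=(624,118)
for z in(0,42,64,192):print(z,proj(p,(*P,z)),proj(t,(*P,z)))
E
```

```text
[392.21013434 117.00252915 277.45108786] [-0.0409624   0.50506427 -0.38063495] 14.85
0 [241.18450886 264.89588377] [262.81682539 192.688085  ]
42 [239.74798527 246.38370599] [260.82145809 188.57928825]
64 [238.97121476 236.37362762] [259.71318186 186.29716117]
192 [234.08604387 173.41945629] [252.22765038 170.88319334]
```

View pics/a7.png

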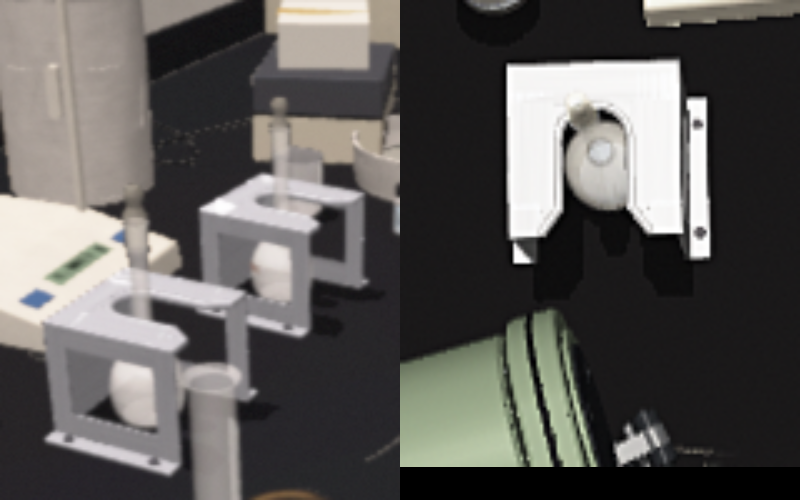

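View pics/a7s.png

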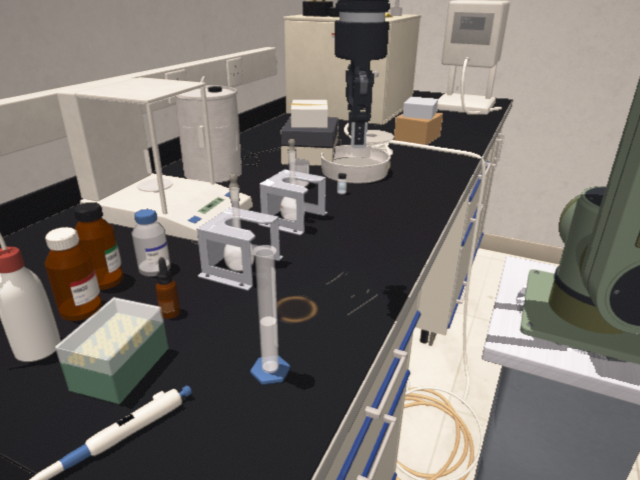

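```bash
python3 -c "
from h import *
print(ticket.job_done())"
```

```text
the job is handed in; nothing more can be done
None
```

I parked the flask in the empty stand and handed the job in at about 15 s. I gripped it by the neck at about (429, -344), lifted it 12 mm and carried it upright. I then slid the neck in through the slot and set it down at about (624, 118). My estimate of the parking point is about (626, 118).

- **Flask:** in the last side and top pictures it stands upright at the closed end of the slot. Its stopper is within about 2.5 pixels of where it should appear for that spot.
- **Forces:** the wrist readings between moves stayed at 2 N or less.
- **Gripper:** it is clear, about 230 mm in front of the stand.
- **Other items:** the parked flask and the measuring cylinder look unmoved. I judged that by eye from the last side picture and did not measure it.
- **Disagreement:** in the first side picture the network put the parking point about 14 mm further left, at y = 132. I used the plate and slot outlines from the top picture instead. Two plate corners in the side picture agreed with those to about 3 pixels, and the flask went in freely.

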